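Fold the ratchet drawing stand flat

TASK

Fold the drawing stand flat. First lift the hand lens up off the two leaning pegs on the sloping board and lay it on the bench to the left of the stand, keeping hold of it until it lies flat there; then throw the ratchet pawl over by its black grip, up out of the teeth and right back onto its stop, and lower the board under control until it lies fully down on its case, leaving the pawl thrown back. Do not drop the lens, let the board slam, or disturb the jars and the tin.

Things in the scene. Friction and masses are not known exactly. Their poses are not given: they have to be found in the camera images.
- stand: Table drawing stand, fixed: shallow closed wooden case 236 (x) x 256 (y) x 50 mm high. Origin under the case's centre; x points away from the robot to the board's high side, y left, z up. Hinge rod of the board along y at x -105, z 55 mm. On the right side, y -129 to -149 mm: steel plate, toothed wheel (radius 47 mm, on the hinge rod, turns with the board) and pawl.
- board (a joint): Slope of the plywood board, rad: 0 flat on the case, positive raised; starts at about 0.50, stops at 0.95. With the pawl in the teeth it can rise but not be lowered (it gives 0.04 under 10 N). Stiff hinge: with the pawl thrown back it stays where put; 2 to 5 N down near its top lowers it. The slab spans 4 to 227 mm from the hinge rod, 250 mm across, 10 mm thick, surface 6 mm above the rod's axis.
- board_top (a point): Point on the drawing surface, mid-width, 200 mm up the slope from the hinge rod's axis, 27 mm from the upper edge; a good place to push the board down. Axes: x up the slope, y left, z out of the surface.
- pegs (a point): Point on the drawing surface midway between the feet of the two pegs the lens hangs on (126 mm up the slope from the rod, 55 mm left of mid-width). They are straight 6 mm steel pegs, 36 mm apart across the slope, that stand 24 mm out of the surface and lean 35 degrees up the slope. Axes: x up the slope, y left, z out of the surface.
- magnifier: Brass hand lens 184 x 84 x 17 mm, loose, 0.08 to 0.17 kg, head up on the board, ring resting on the pegs, handle between them. Origin mid-length on its underside; x towards the lens, z out of the board. Round wooden handle, diameter 17 mm, x -92 to -8, axis 8 mm over the underside: grip near x -20. Ring centre x 50. It must go 12 mm or more up the slope to clear the pegs, then off.
- pawl (a joint): Steel ratchet pawl, rad: 0 down in the teeth with its nose towards the robot; positive turns it up and back (away from the robot) over its pivot, to its stop at 2.2. Turns easily; falls to either side by its own weight, tipping over near 1.1. Pivot along y at x -22, z 77 mm in the stand's frame.
- pawl_grip (a point): Middle of the pawl's black grip: a round bar along y, 12 mm in diameter, 44 mm long, that juts out to the right of the pawl, y -154 to -198 mm in the stand's frame. It circles the pivot at 58 mm radius; with the pawl in the teeth it is 53 mm nearer the robot than the pivot and 24 mm higher. All is free round it.
- jar0: Bystander: specimen jar with black lid, 47 mm diameter, 68 mm high; origin under its centre.
- jar1: Bystander: specimen jar with white lid, 53 mm diameter, 78 mm high; origin under its centre.
- brass_tin: Bystander: round brass tin, 58 mm diameter, 26 mm high; origin under its centre. (Beyond these, at about x 0.41, y -0.58 m, stands the fixed bench lamp, 0.43 m tall: go round it.)

How it is judged:
On the way, in this order (a step that is already met when the one before it is completed fails the run):
1. the hand lens lies flat on the bench to the left of the stand, the board still up (height (world z) of magnifier below 0.015 m and angle between magnifier's own z axis and vertical below 0.15 rad and y of magnifier in the frame of stand above 0.15 m and linear speed of magnifier below 0.02 m/s and value of joint board above 0.4 rad), for 0.2 s.
2. the pawl is thrown right back, the board still up (value of joint pawl above 1.9 rad and value of joint board above 0.35 rad), for 0.2 s.
At the end, for the whole second after the job is handed in: The board lies down on the case (below 0.05 rad), the pawl is thrown back (above 1.9 rad), and the lens lies still and flat (within 0.15 rad) on the bench, its middle more than 0.15 m to the left of the stand's centre line (height (world z) of magnifier below 0.015 m and angle between magnifier's own z axis and vertical below 0.15 rad and y of magnifier in the frame of stand above 0.15 m and linear speed of magnifier below 0.02 m/s and value of joint board below 0.05 rad and value of joint pawl above 1.9 rad); the robot touches nothing.
It fails at once if left of the stand, the lens is let go before it lies flat on the bench (contact force between the fingers and magnifier below 0.05 N and y of magnifier in the frame of stand above 0.12 m and (angle between magnifier's own z axis and vertical above 0.3 rad or height (world z) of magnifier above 0.035 m)).
It fails at once if the hand lens is dropped (it moves faster than 1.2 m/s) (linear speed of magnifier above 1.2 m/s).
It fails at once if the board slams down (faster than 2 rad/s) (velocity of joint board below -2 rad/s).
It fails at once if a jar or the tin is moved by more than 20 mm or knocked over (distance of any of jar0, jar1, brass_tin from where it was at the start of the episode above 0.02 m or angle between any of jar0, jar1, brass_tin's own z axis and vertical above 0.4 rad).
It also fails if it takes over 72 s, if anything falls off the work surface, if the arm or the gripper's body presses on something with over 40 N, if the wrist force passes 120 N, or if a joint passes its speed limit or range.

ROBOT

A 6-joint arm with a two-finger parallel gripper is mounted at the origin on a cart in front of the work surface, level with it; the furniture and walls round the work are solid. World frame = base frame: x ahead of the robot, y to its left, z up, the work surface at z = 0. Lengths are in m, angles in rad, forces in N, time in s.
With the tool pointing down it reaches from about 0.275 to 0.75 m from the base axis. Payload 10.2 kg.
Tool frame: the origin (TCP) lies between the finger pads; the fingertips stand 25 mm ahead of it and the grasp point (between the pads) lies 6 mm ahead of it; z points along the fingers, y is the line along which they close (so a half turn about z gives the same grasp; the last joint's range is limited). The gripper opens to 88 mm and grips with 3 to 60 N. Pads are 18 mm wide; open, the fingers measure 123 mm over their backs; the gripper's body (75 mm by 187 mm) begins 45 mm behind the grasp point.
Start: joints at [0.893, 0.313, 1.498, -0, 1.331, -0.223], TCP at [0.231, 0.472, 0.264] pointing down, gripper open.
Joint ranges: [-2.94, 2.94], [-0.97, 2.17], [0.19, 2.56], [-1.23, 4.37], [0.02, 3.11], [-2.88, 2.88]. Speed limits (rad/s): [2.39, 2.39, 3.01, 3.14, 3.14, 3.14].

INTERFACE

Orientations are given as a 3x3 rotation matrix whose columns are the frame's x, y, z axes.
In Python, from plant import robot, cams gives the robot as it stands.
- The arm moves only by the tool play_rows, never from a script. Its argument "rows" is a list that holds one entry, the list of rows, each a list of 7 numbers: the turn, a rotation vector about the tool's x, y, z in rad, then the shift along the tool's x, y, z in m, then the finger opening in m, from 0 to 0.0881. A call has exactly 5 rows; each row shifts and turns the commanded pose from where the row before left it, along the tool's axes as they then stand; what a row does not reach is not made up. A row lasts 1/12 s, in which the tool goes at most 41.7 mm and 7.16 degrees, less where a joint would pass 70% of its speed; a pose out of reach is approached as far as the arm can. A call is refused whole if a number of a shift passes 0.0417 or a number of a turn 0.125, either way. A call with a gripper value outside its range is refused whole. The fingers move at their own pace and stop on an object; "force" is the grip in N (left out, the last holds). Time passes only in rows, so rows that do not move let the fingers close, or fill a call up. It gives the time, the measured TCP pose, the force, the opening and the grip force at its end, in the units of the state.
- robot.get_state(): the state, without advancing time (a new reading comes with each control period).
- cams.capture(name): name is "scene" or "top" or "wrist"; returns the picture (480x640x3 uint8, blue, green, red); there is no depth.
- cams.get_calibration(name): a dict with "intrinsics" (3x3 intrinsics, pixels), "R" (3x3) and "t" (3): a world point X has camera coordinates R X + t. Camera axes: x right, y down, z forward; pixel columns grow to the right and rows downward; lengths in m; the calibration is good to about 2 mm. A picture is of the moment at which its call begins: read the wrist's pose just before it. get_calibration takes no time and is no camera call; for the wrist camera it gives the pose at the moment of the call.
- robot.hand_in(): hands the job in; it is judged then, once.
The state is a dict: "t": time; "qpos": joint angles; "joint_velocities": joint speeds; "joint_torque": joint torques, N m; "eef_pos": TCP position; "orientation": TCP orientation; "wrist_force": force on the tool from outside, world axes, zero at the start; "wrist_torque": the same for the moment, N m; "grip_width": finger opening in m; "grasp_force": force on a finger pad.
Only numpy, scipy, OpenCV 4.12 (cv2) and the standard library are available. Lean on these libraries where they do the work, as an engineer would, in place of code of your own. Each camera call takes 0.05 s, during which the arm holds its last target. There are 200 camera calls.

## Working session

There is one attempt and no reset: what is moved stays moved. The work goes in short steps, Python scripts to look and compute and a tool call to move; the robot and the scene stay as the last step left them, time stands still between calls to the robot, and variables do not carry over. Pictures are saved under pics/ and viewed, at most 10 in all, crops included, and the job is handed in when it is done.

Besides the shell and the picture viewer there is one more tool, called after "Call:" as a command line: name --argument value ..., lists and objects as JSON in quotes. play_rows: Moves the arm, as the interface text tells. Its arguments: {"type":"object","properties":{"rows":{"type":"array"},"force":{"type":"number"}},"required":["rows"]}

```bash
mkdir -p pics; ls
python3 - <<'E'
from plant import robot,cams
import cv2,numpy as np
s=robot.get_state();print(s)
for n in("scene","top"):
    im=cams.capture(n);cv2.imwrite(f"pics/{n}0.png",im)
    c=cams.get_calibration(n);print(n,c, -np.array(c["R"]).T@c["t"])
E
```

```text
pics
{'t': 0.0, 'qpos': array([ 8.92592596e-01,  3.13419896e-01,  1.49845010e+00, -3.75462677e-06,
        1.33095527e+00, -2.23407301e-01]), 'joint_velocities': array([ 0.00091018,  0.0011644 ,  0.00155043, -0.00064626,  0.00084544,
        0.00155825]), 'joint_torque': array([ 2.80318645e-04, -4.02206647e+01, -2.52265906e+01,  6.94534415e-02,
        3.52448516e-02, -8.58799103e-05]), 'eef_pos': array([0.2304999 , 0.47145665, 0.26317154]), 'orientation': array([[-8.98350760e-01,  4.39278179e-01, -7.70495008e-04],
       [ 4.39278772e-01,  8.98350285e-01, -9.62124459e-04],
       [ 2.69534130e-04, -1.20278734e-03, -9.99999240e-01]]), 'wrist_force': array([-0.51711848, -0.07759263, -0.66361173]), 'wrist_torque': array([-0.02449689, -0.02094919,  0.00399271]), 'grasp_force': 0.0, 'grip_width': 0.08829665381806187}
scene {'intrinsics': array([[591.48024349,   0.        , 318.82636794],
       [  0.        , 591.48024349, 243.19791961],
       [  0.        ,   0.        ,   1.        ]]), 'R': array([[ 0.52017835, -0.85403728, -0.0059003 ],
       [-0.55687898, -0.33393056, -0.76051048],
       [ 0.64753401,  0.39888684, -0.64929886]]), 't': array([-0.55746618,  0.30655812,  0.81422765])} [-0.06654248 -0.69851247  0.75852852]
top {'intrinsics': array([[580.73925987,   0.        , 319.21793122],
       [  0.        , 580.73925987, 239.4839788 ],
       [  0.        ,   0.        ,   1.        ]]), 'R': array([[ 0.01377074, -0.99988721, -0.00599389],
       [-0.98244824, -0.01241484, -0.18612182],
       [ 0.18602641,  0.00845172, -0.98250839]]), 't': array([-0.29248551,  0.58072992,  1.0127721 ])} [ 0.38616247 -0.29380251  1.10139047]
```

View pics/scene0.png

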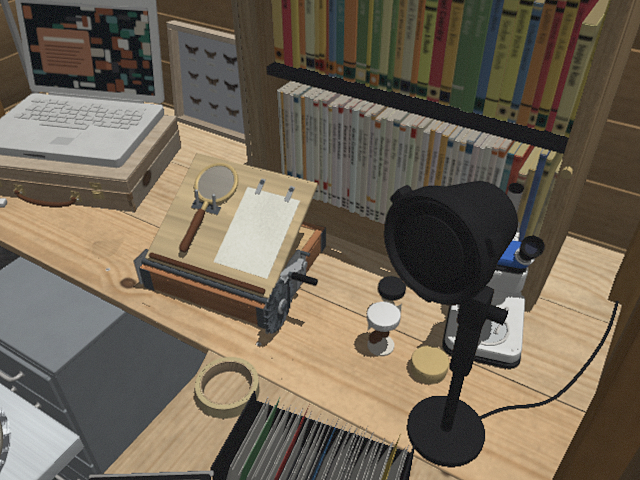

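View pics/top0.png

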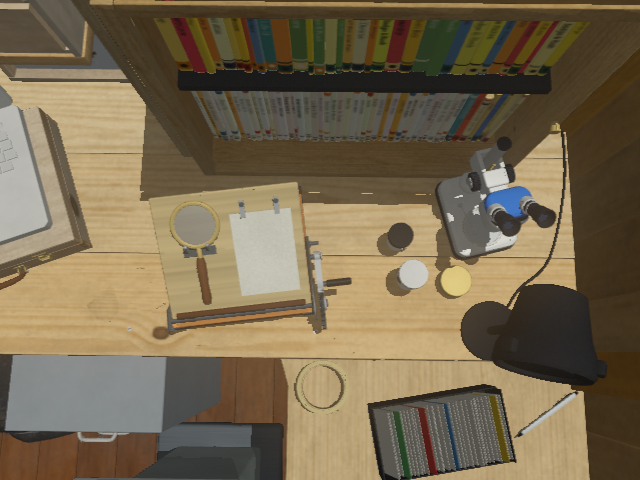

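The scene view shows the lens on the board (ring about (216,184), handle end (185,250)) and the pawl grip at about (305,280). In the top view the ring is at (195,226), the handle end at (208,302), the grip at (338,282) and the board's upper corners at (150,198) and (298,183). The free bench on the left is at columns 80–145.

```bash
cat > h.py <<'E'
import numpy as np,cv2
from plant import robot,cams
def ray(c,p):
    K,R,t=[np.array(c[k]) for k in("intrinsics","R","t")]
    d=R.T@np.linalg.solve(K,[p[0],p[1],1.]);return -R.T@t,d/np.linalg.norm(d)
def tri(l):
    A=np.zeros((3,3));b=np.zeros(3);rs=[ray(c,p) for c,p in l]
    for o,d in rs:
        M=np.eye(3)-np.outer(d,d);A+=M;b+=M@o
    X=np.linalg.solve(A,b);return X,max(np.linalg.norm(np.cross(d,X-o)) for o,d in rs)
def plane(c,p,z):
    o,d=ray(c,p);return o+d*(z-o[2])/d[2]
def proj(c,X):
    q=np.array(c["R"])@X+c["t"];q=np.array(c["intrinsics"])@q;return q[:2]/q[2]
def blobs(im,roi,lo,hi,amin=30):
    x0,y0,x1,y1=roi;h=cv2.cvtColor(im[y0:y1,x0:x1],cv2.COLOR_BGR2HSV)
    m=cv2.inRange(h,np.array(lo),np.array(hi));n,l,s,c=cv2.connectedComponentsWithStats(m)
    out=[]
    for i in range(1,n):
        if s[i,4]>=amin:
            ys,xs=np.where(l==i);P=np.c_[xs,ys]+[x0,y0];mu=P.mean(0)
            w,v=np.linalg.eigh(np.cov((P-mu).T));a=v[:,1];q=(P-mu)@a
            out.append((s[i,4],mu.round(1),(mu+a*q.min()).round(1),(mu+a*q.max()).round(1)))
    return sorted(out,key=lambda o:-o[0])
E
python3 - <<'E'
from h import *
S,T=[cv2.imread(f"pics/{n}0.png") for n in("scene","top")]
cs,ct=cams.get_calibration("scene"),cams.get_calibration("top")
for n,im,r1,r2 in(("S",S,(175,200,215,260),(285,265,325,295)),("T",T,(185,240,225,312),(322,270,360,295))):
    print(n,"handle",blobs(im,r1,(0,90,20),(16,255,130))[:3]);print(n,"grip",blobs(im,r2,(0,0,0),(179,255,60),15)[:3])
for n,a,b in(("UL",(194,154),(150,198)),("UR",(318,182),(298,183)),("ring",(216,184),(195,226)),("hend",(185,250),(208,302)),("gripend",(316,282),(351,281)),("LR",(267,290),(310,305))):
    print(n,tri([(cs,a),(ct,b)]))
print("bench left",[plane(ct,p,0).round(3) for p in((85,245),(150,250),(100,300),(60,345))])
cv2.imwrite("pics/c.png",np.hstack([cv2.resize(S[140:340,130:330],(400,400)),cv2.resize(T[170:340,145:355],(400,324)) if 0 else cv2.resize(T[170:340,145:315],(400,400))]))
E
```

```text
S handle [(np.int32(382), array([191.7, 230. ]), array([201.8, 209.4]), array([181.5, 250.8]))]
S grip [(np.int32(239), array([299.9, 279.8]), array([316.6, 277.7]), array([284.7, 281.8]))]
T handle [(np.int32(371), array([203.5, 280.3]), array([199.7, 257.6]), array([207.3, 303. ])), (np.int32(62), array([213.5, 310.2]), array([224.1, 309.6]), array([196. , 311.2]))]
T grip []
UL (array([ 6.28048544e-01, -1.22098862e-04,  1.64542416e-01]), np.float64(0.0034160537076872617))
UR (array([ 0.65814916, -0.25009132,  0.17081914]), np.float64(0.001110067714334146))
ring (array([ 0.58794303, -0.07699195,  0.14692922]), np.float64(0.0009243487883300594))
hend (array([ 0.46678309, -0.09477744,  0.08713981]), np.float64(0.0029055334386557416))
gripend (array([ 0.50313017, -0.34133202,  0.10368701]), np.float64(0.00038019398807602104))
LR (array([ 0.4632089 , -0.27175832,  0.08397925]), np.float64(0.0015771613397132984))
bench left [array([0.578, 0.168, 0.   ]), array([0.57 , 0.041, 0.   ]), array([0.473, 0.13 , 0.   ]), array([0.388, 0.198, 0.   ])]
```

View pics/c.png

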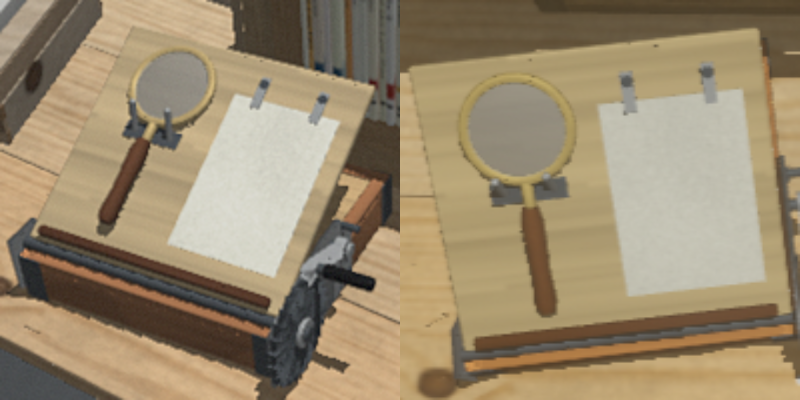

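The crop confirms it: the handle lies between the two pegs with the ring above them, and the grip juts out right of the wheel. Next I fit the stand frame and the handle axis.

```bash
cat >> h.py <<'E'
from scipy.spatial.transform import Rotation as Ro
np.set_printoptions(precision=4,suppress=True)
def delta(X,R,s=None):
    s=s or robot.get_state();R0=s["orientation"]
    rv=Ro.from_matrix(R0.T@R).as_rotvec();d=np.array(X)-s["eef_pos"]
    print("t",round(s["t"],2),"tcp",s["eef_pos"],"rotvec",rv,"shift now-axes",R0.T@d,"final-axes",R.T@d,"F",s["wrist_force"],"grip",round(s["grip_width"],4),round(s["grasp_force"],1))
E
python3 - <<'E'
from h import *
cs,ct=cams.get_calibration("scene"),cams.get_calibration("top")
for n,a,b in(("h0",(201.8,209.4),(199.7,257.6)),("hm",(191.7,230),(203.5,280.3)),("h1",(181.5,250.8),(207.3,303)),("pegL",(130/2+130,110/2+140),(145+95/2.353,170+185/2.353)),("pegR",(167/2+130,118/2+140),(145+146/2.353,170+180/2.353)),("caseCorner",(125,208),(88,245))):
    print(n,tri([(cs,a),(ct,b)]))
psi=.12;c=np.array([.5527,-.136,0]);Rs=Ro.from_euler("z",psi).as_matrix()
def b2w(u,v,n,phi=.5):
    return c+Rs@np.array([-.105+u*np.cos(phi)-(n+.006)*np.sin(phi),v,.055+u*np.sin(phi)+(n+.006)*np.cos(phi)])
for n,q in(("UL",(.227,.125,0)),("UR",(.227,-.125,0)),("peg",(.126,.055,0)),("LR",(.004,-.125,0))):
    X=b2w(*q);print(n,X,proj(cs,X),proj(ct,X))
Rb=Rs@Ro.from_euler("y",-.5).as_matrix()
o=b2w(0,0,-.006)
for n,X in(("h0",tri([(cs,(201.8,209.4)),(ct,(199.7,257.6))])[0]),("hm",tri([(cs,(191.7,230)),(ct,(203.5,280.3))])[0]),("h1",tri([(cs,(181.5,250.8)),(ct,(207.3,303))])[0]),("ring",tri([(cs,(216,184)),(ct,(195,226))])[0])):
    print(n,"board coords u,v,n",Rb.T@(X-o)-[0,0,.006])
E
```

```text
h0 (array([ 0.5375, -0.0826,  0.1245]), np.float64(0.0005857708892228089))
hm (array([ 0.501 , -0.0869,  0.1047]), np.float64(0.0005503452580472575))
h1 (array([ 0.4637, -0.0921,  0.0866]), np.float64(0.00092647953401404))
pegL (array([ 0.5496, -0.0606,  0.1403]), np.float64(0.00013151959119361332))
pegR (array([ 0.5539, -0.0982,  0.1428]), np.float64(0.0009271133976383462))
caseCorner (array([0.5712, 0.1627, 0.0111]), np.float64(0.007195570514592579))
UL [ 0.6284 -0.001   0.1691] [195.9737 151.8014] [148.1171 198.4299]
UR [ 0.6583 -0.2492  0.1691] [316.9851 182.7203] [298.0217 182.7697]
peg [ 0.5488 -0.0811  0.1207] [205.1733 207.5856] [199.8822 251.2162]
LR [ 0.464  -0.2726  0.0622] [267.5934 299.4766] [311.4218 304.885 ]
h0 board coords u,v,n [0.1178 0.0548 0.0088]
hm board coords u,v,n [0.0761 0.0549 0.0091]
h1 board coords u,v,n [0.0344 0.0543 0.0112]
ring board coords u,v,n [0.1731 0.0544 0.0042]
```

```bash
cat >> h.py <<'E'
psi=.12;c=np.array([.5527,-.136,0]);Rs=Ro.from_euler("z",psi).as_matrix()
def b2w(u,v,n,phi=.5):
    return c+Rs@np.array([-.105+u*np.cos(phi)-(n+.006)*np.sin(phi),v,.055+u*np.sin(phi)+(n+.006)*np.cos(phi)])
Rb=Rs@Ro.from_euler("y",-.5).as_matrix()
RL=np.c_[-Rb[:,0],Rb[:,1],-Rb[:,2]]
RD=np.c_[-Rs[:,0],Rs[:,1],-Rs[:,2]]
def bc(X): return Rb.T@(np.array(X)-b2w(0,0,-.006))-[0,0,.006]
E
python3 - <<'E'
from h import *
X=b2w(.101,.0548,.10);print(X);delta(X,RL);print(b2w(.101,.0548,.029))
E
```

```text
[ 0.4794 -0.0896  0.1964]
t 0.1 tcp [0.2305 0.4715 0.2633] rotvec [-0.1446 -0.4866 -0.5624] shift now-axes [-0.4701 -0.3947  0.0671] final-axes [-0.1259 -0.5869  0.1449] F [-0.0223 -0.0541 -0.3739] grip 0.0882 0.0
[ 0.5132 -0.0856  0.1341]
```

Call:
play_rows --rows '[[[-0.029,-0.0973,-0.1125,0,0,0,0.06],[-0.029,-0.0973,-0.1125,0,0,0,0.06],[-0.029,-0.0973,-0.1125,0,0,0,0.06],[-0.029,-0.0973,-0.1125,0,0,0,0.06],[-0.029,-0.0973,-0.1125,0,0,0,0.06]]]'

```text
t: 0.52
eef_pos: [0.2305, 0.4718, 0.2637]
orientation: [[-0.914, -0.026, 0.405], [-0.015, 0.999, 0.03], [-0.406, 0.021, -0.914]]
wrist_force: [0.4, 0.7, 0.2]
grip_width: 0.0604
grasp_force: 0.0
```

Call:
play_rows --rows '[[[0,0,0,-0.007,-0.0335,0.008,0.06],[0,0,0,-0.007,-0.0335,0.008,0.06],[0,0,0,-0.007,-0.0335,0.008,0.06],[0,0,0,-0.007,-0.0335,0.008,0.06],[0,0,0,-0.007,-0.0335,0.008,0.06]]]'

```text
t: 0.93
eef_pos: [0.282, 0.3042, 0.2371]
orientation: [[-0.915, -0.021, 0.402], [-0.011, 1.0, 0.028], [-0.403, 0.022, -0.915]]
wrist_force: [0.7, -0.1, 0.5]
grip_width: 0.06
grasp_force: 0.0
```

Call:
play_rows --rows '[[[0,0,0,-0.007,-0.0335,0.008,0.06],[0,0,0,-0.007,-0.0335,0.008,0.06],[0,0,0,-0.007,-0.0335,0.008,0.06],[0,0,0,-0.007,-0.0335,0.008,0.06],[0,0,0,-0.007,-0.0335,0.008,0.06]]]'

```text
t: 1.35
eef_pos: [0.3336, 0.1388, 0.2113]
orientation: [[-0.915, -0.021, 0.403], [-0.01, 1.0, 0.028], [-0.403, 0.022, -0.915]]
wrist_force: [1.3, 1.4, 0.2]
grip_width: 0.0601
grasp_force: 0.0
```

Call:
play_rows --rows '[[[0,0,0,-0.007,-0.0335,0.008,0.05],[0,0,0,-0.007,-0.0335,0.008,0.05],[0,0,0,-0.007,-0.0335,0.008,0.05],[0,0,0,-0.007,-0.0335,0.008,0.05],[0,0,0,0,0,0,0.05]]]'

```text
t: 1.77
eef_pos: [0.3758, 0.0034, 0.1903]
orientation: [[-0.915, -0.013, 0.402], [-0.004, 1.0, 0.024], [-0.403, 0.021, -0.915]]
wrist_force: [0.6, 0.9, 1.3]
grip_width: 0.05
grasp_force: 0.0
```

Run:
```python
from h import *
delta(b2w(.101,.0548,.10),RL)
```

```text
t 1.77 tcp [0.3758 0.0034 0.1903] rotvec [-0.0285 -0.0843 -0.1048] shift now-axes [-0.0969 -0.0943  0.0339] final-axes [-0.0834 -0.1048  0.0386] F [0.6042 0.8677 1.2575] grip 0.05 0.0
```

Call:
play_rows --rows '[[[-0.0143,-0.042,-0.0524,0,0,0,0.05],[-0.0143,-0.042,-0.0524,0,0,0,0.05],[0,0,0,-0.028,-0.025,0.009,0.05],[0,0,0,-0.028,-0.025,0.009,0.05],[0,0,0,-0.027,-0.025,0.01,0.05]]]'

```text
t: 2.18
eef_pos: [0.4707, -0.0552, 0.206]
orientation: [[-0.871, -0.127, 0.475], [-0.111, 0.992, 0.062], [-0.479, 0.001, -0.878]]
wrist_force: [0.1, 0.1, 0.8]
grip_width: 0.0504
grasp_force: 0.0
```

Call:
play_rows --rows '[[[0,0,0,0,-0.02,0.01,0.05],[0,0,0,0,-0.01,0,0.05],[0,0,0,0,0,0,0.05],[0,0,0,0,0,0,0.05],[0,0,0,0,0,0,0.05]]]'

```text
t: 2.6
eef_pos: [0.4775, -0.0828, 0.1971]
orientation: [[-0.871, -0.128, 0.475], [-0.111, 0.992, 0.062], [-0.479, 0.002, -0.878]]
wrist_force: [-0.0, -0.1, -0.0]
grip_width: 0.0501
grasp_force: 0.0
```

Run:
```python
from h import *
delta(b2w(.101,.0548,.10),RL)
cw=cams.get_calibration("wrist");im=cams.capture("wrist");cv2.imwrite("pics/w1.png",im)
for q in((.118,.0548,.009),(.034,.0548,.009),(.126,.055,0)):print(proj(cw,b2w(*q)))
```

```text
t 2.6 tcp [ 0.4775 -0.0828  0.1971] rotvec [ 0.0052 -0.0008  0.0061] shift now-axes [-0.0006 -0.007   0.001 ] final-axes [-0.0006 -0.007   0.0011] F [-0.0235 -0.0561 -0.0242] grip 0.0501 0.0
[310.8087 289.0346]
[310.5164 154.8836]
[311.3917 294.4034]
```

View pics/w1.png

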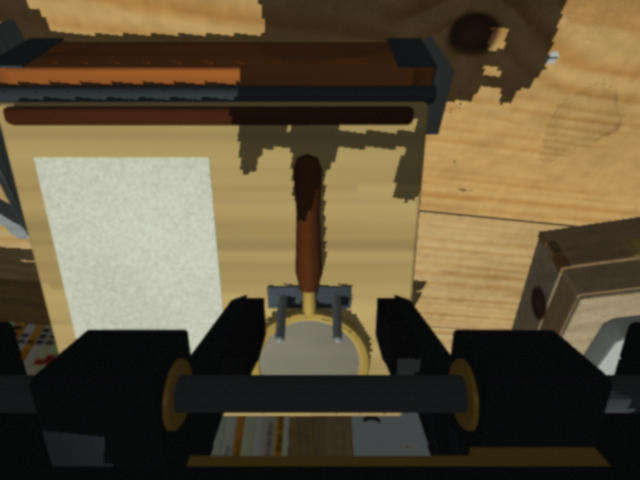

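The wrist picture matches the predictions: the handle runs from (308,155) to (309,290) against (310.5,155) and (311,289), and the pegs are at (278,295) and (338,295). Descending to grip.

Call:
play_rows --rows '[[[0,0,0.006,0,-0.007,0.015,0.05],[0,0,0,0,0,0.02,0.05],[0,0,0,0,0,0.02,0.05],[0,0,0,0,0,0.01,0.05],[0,0,0,0,0,0.006,0.05]]]'

```text
t: 3.07
eef_pos: [0.5127, -0.0855, 0.1338]
orientation: [[-0.872, -0.123, 0.474], [-0.105, 0.992, 0.063], [-0.478, 0.005, -0.878]]
wrist_force: [0.3, 0.3, 0.2]
grip_width: 0.05
grasp_force: 0.0
```

Call:
play_rows --rows '[[[0,0,0,0,0,0,0.05],[0,0,0,0,0,0,0.02],[0,0,0,0,0,0,0],[0,0,0,0,0,0,0],[0,0,0,0,0,0,0]]]' --force 30

```text
t: 3.48
eef_pos: [0.5129, -0.0866, 0.1352]
orientation: [[-0.871, -0.122, 0.476], [-0.105, 0.993, 0.061], [-0.48, 0.004, -0.877]]
wrist_force: [-0.4, -0.1, -0.1]
grip_width: 0.0253
grasp_force: 0.0
```

Run:
```python
from h import *
s=robot.get_state();print(bc(s["eef_pos"]));delta(b2w(.101,.0548,.029),RL)
```

```text
[0.1011 0.0538 0.0302]
t 3.48 tcp [ 0.5129 -0.0866  0.1352] rotvec [ 0.004   0.0003 -0.    ] shift now-axes [0.0001 0.001  0.0012] final-axes [0.0001 0.001  0.0012] F [-0.4226 -0.0894 -0.0876] grip 0.0253 0.0
```

Call:
play_rows --rows '[[[0,0,0,0,0,0,0],[0,0,0,0,0,0,0],[0,0,0,0,0,0,0],[0,0,0,0,0,0,0],[0,0,0,0,0,0,0]]]'

```text
t: 3.9
eef_pos: [0.5129, -0.0865, 0.1348]
orientation: [[-0.871, -0.122, 0.475], [-0.105, 0.993, 0.062], [-0.479, 0.004, -0.878]]
wrist_force: [-0.4, -1.0, 2.4]
grip_width: 0.0161
grasp_force: 30.0
```

Call:
play_rows --rows '[[[0,0,0,-0.004,0,-0.0003,0],[0,0,0,-0.004,0,-0.0003,0],[0,0,0,-0.004,0,-0.0004,0],[0,0,0,-0.002,0,-0.001,0],[0,0,0,0,0,0,0]]]'

```text
t: 4.32
eef_pos: [0.5245, -0.0851, 0.1434]
orientation: [[-0.871, -0.122, 0.475], [-0.105, 0.993, 0.062], [-0.479, 0.004, -0.878]]
wrist_force: [0.7, -0.4, -1.4]
grip_width: 0.0165
grasp_force: 30.0
```

Call:
play_rows --rows '[[[0,0,0,-0.004,0,-0.0055,0],[0,0,0,-0.005,0,-0.007,0],[0,0,0,-0.006,0,-0.009,0],[0,0,0,-0.007,0,-0.01,0],[0,0,0,0,0,-0.012,0]]]'

```text
t: 4.73
eef_pos: [0.5232, -0.0856, 0.1934]
orientation: [[-0.871, -0.122, 0.476], [-0.105, 0.993, 0.061], [-0.48, 0.003, -0.877]]
wrist_force: [0.5, -0.0, -0.8]
grip_width: 0.0163
grasp_force: 30.0
```

Run:
```python
from h import *
cv2.imwrite("pics/s2.png",cams.capture("scene")[80:320,80:400])
delta([.475,.097,.15],RD);delta([.475,.097,.034],RD)
```

```text
t 4.78 tcp [ 0.5229 -0.0858  0.195 ] rotvec [0.0023 0.5024 0.0017] shift now-axes [0.0439 0.1872 0.0276] final-axes [0.0256 0.1872 0.045 ] F [ 1.1919 -0.864   0.6801] grip 0.0162 30.0
t 4.78 tcp [ 0.5229 -0.0858  0.195 ] rotvec [0.0023 0.5024 0.0017] shift now-axes [0.0998 0.187  0.1293] final-axes [0.0256 0.1872 0.161 ] F [ 1.1919 -0.864   0.6801] grip 0.0162 30.0
```

View pics/s2.png

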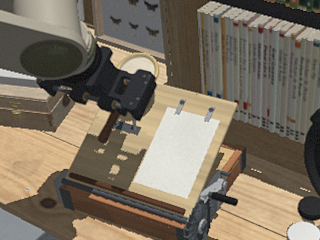

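The lens is clear of the pegs, held parallel to the board (ring at (140,65) in the crop). Carrying it left.

Call:
play_rows --rows '[[[0,0,0,0,0,-0.02,0],[0,0,0,0,0.03,-0.01,0],[0,0,0,0,0.035,0,0],[0,0,0,0,0.035,0,0],[0,0,0,0,0.035,0,0]]]'

```text
t: 5.2
eef_pos: [0.4915, 0.0478, 0.2193]
orientation: [[-0.871, -0.12, 0.476], [-0.104, 0.993, 0.061], [-0.48, 0.004, -0.877]]
wrist_force: [0.7, 0.4, -1.3]
grip_width: 0.0162
grasp_force: 30.0
```

Call:
play_rows --rows '[[[0,0.1,0,0,0.03,0,0],[0,0.1,0,0,0.022,0,0],[0,0.1,0,0,0,0,0],[0,0.1,0,0,0,0,0],[0,0.1,0,0,0,0,0]]]'

```text
t: 5.62
eef_pos: [0.4858, 0.0975, 0.2197]
orientation: [[-0.992, -0.123, -0.0], [-0.123, 0.992, 0.004], [-0.0, 0.004, -1.0]]
wrist_force: [0.3, -0.2, -1.2]
grip_width: 0.016
grasp_force: 30.0
```

Run:
```python
from h import *
cv2.imwrite("pics/s3.png",np.hstack([cams.capture("scene")[60:300,0:320],cams.capture("top")[100:340,20:340]]))
delta([.475,.097,.034],RD);print(robot.get_state()["orientation"])
```

```text
t 5.72 tcp [0.487  0.0971 0.2188] rotvec [0.0045 0.0034 0.0026] shift now-axes [0.0126 0.0005 0.1847] final-axes [0.0119 0.0013 0.1848] F [-0.3777  0.1026 -0.938 ] grip 0.016 30.0
[[-0.9925 -0.1223  0.0028]
 [-0.1222  0.9925  0.0049]
 [-0.0034  0.0045 -1.    ]]
```

View pics/s3.png

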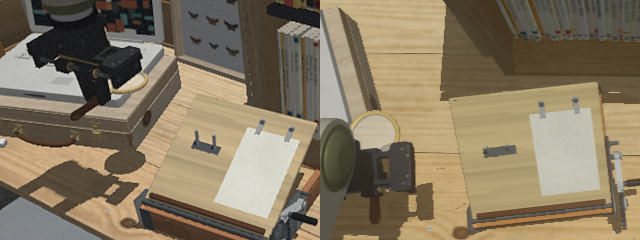

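Lens held firmly and level, above free bench; the laptop case stays clear. Lowering.

Call:
play_rows --rows '[[[0.0045,0.0034,0,0.01,0,0.035,0],[0,0,0,0.01,0,0.035,0],[0,0,0,0,0,0.035,0],[0,0,0,0,0,0.035,0],[0,0,0,0,0,0.025,0]]]'

```text
t: 6.13
eef_pos: [0.4649, 0.0947, 0.0518]
orientation: [[-0.993, -0.121, 0.002], [-0.121, 0.993, 0.001], [-0.002, 0.001, -1.0]]
wrist_force: [0.6, 0.8, -0.8]
grip_width: 0.0161
grasp_force: 30.0
```

Call:
play_rows --rows '[[[0,0,0,0,0,0.008,0],[0,0,0,0,0,0.004,0],[0,0,0,0,0,0.002,0],[0,0,0,0,0,0.002,0],[0,0,0,0,0,0,0]]]'

```text
t: 6.55
eef_pos: [0.4668, 0.0948, 0.0388]
orientation: [[-0.993, -0.122, 0.003], [-0.122, 0.993, 0.0], [-0.003, 0.0, -1.0]]
wrist_force: [0.1, 0.5, -0.6]
grip_width: 0.0163
grasp_force: 30.0
```

Run:
```python
from h import *
delta([.467,.097,.030],RD)
```

```text
t 6.55 tcp [0.4668 0.0948 0.0388] rotvec [0.0001 0.0032 0.0025] shift now-axes [-0.0004  0.0021  0.0088] final-axes [-0.0005  0.0021  0.0088] F [ 0.0726  0.4651 -0.5789] grip 0.0163 30.0
```

Call:
play_rows --rows '[[[0,0,0,0,0,0.003,0],[0,0,0,0,0,0.002,0],[0,0,0,0,0,0.001,0],[0,0,0,0,0,0,0],[0,0,0,0,0,0,0]]]'

```text
t: 6.97
eef_pos: [0.4662, 0.0948, 0.0318]
orientation: [[-0.993, -0.122, 0.001], [-0.122, 0.993, 0.001], [-0.001, 0.0, -1.0]]
wrist_force: [-0.7, 1.0, -1.3]
grip_width: 0.0163
grasp_force: 30.0
```

Call:
play_rows --rows '[[[0,0,0,0,0,0.001,0],[0,0,0,0,0,0.001,0],[0,0,0,0,0,0,0],[0,0,0,0,0,0,0],[0,0,0,0,0,0,0]]]'

```text
t: 7.38
eef_pos: [0.4663, 0.0948, 0.0301]
orientation: [[-0.992, -0.122, 0.001], [-0.122, 0.992, 0.0], [-0.001, 0.0, -1.0]]
wrist_force: [-2.5, 0.2, 4.9]
grip_width: 0.0156
grasp_force: 30.0
```

Contact with the bench (about 5 N). Releasing.

Call:
play_rows --rows '[[[0,0,0,0,0,0,0.02],[0,0,0,0,0,0,0.03],[0,0,0,0,0,0,0.04],[0,0,0,0,0,0,0.045],[0,0,0,0,0,0,0.045]]]'

```text
t: 7.8
eef_pos: [0.4662, 0.0948, 0.0297]
orientation: [[-0.993, -0.122, 0.0], [-0.122, 0.993, 0.001], [-0.001, 0.0, -1.0]]
wrist_force: [0.0, -0.1, 0.5]
grip_width: 0.0439
grasp_force: 0.0
```

Call:
play_rows --rows '[[[0,0,0,0,0,-0.015,0.045],[0,0,0,0,0,-0.035,0.045],[0,0,0,0,0,-0.04,0.045],[0,0,0,0,0,-0.04,0.045],[0,0,0,0,0,-0.04,0.045]]]'

```text
t: 8.22
eef_pos: [0.4656, 0.0948, 0.2017]
orientation: [[-0.993, -0.122, 0.0], [-0.122, 0.993, 0.001], [-0.0, 0.001, -1.0]]
wrist_force: [0.7, -0.2, -0.2]
grip_width: 0.0448
grasp_force: 0.0
```

Run:
```python
from h import *
g=c+Rs@np.array([-.075,-.182,.101]);print("grip",g)
R=np.c_[Rs[:,1],Rs[:,0],-Rs[:,2]]
delta([g[0],g[1],.23],R)
cw=cams.get_calibration("wrist");im=cams.capture("wrist");cv2.imwrite("pics/w4.png",im)
print([plane(cw,p,.008) for p in((0,0),)])
```

```text
grip [ 0.5    -0.3257  0.101 ]
t 8.22 tcp [0.4656 0.0948 0.2017] rotvec [ 0.0006 -0.0002  1.5733] shift now-axes [ 0.0172 -0.4215 -0.0285] final-axes [-0.4215 -0.0161 -0.0283] F [ 0.7373 -0.1573 -0.1895] grip 0.0448 0.0
[array([ 0.3225, -0.1665,  0.008 ])]
```

View pics/w4.png

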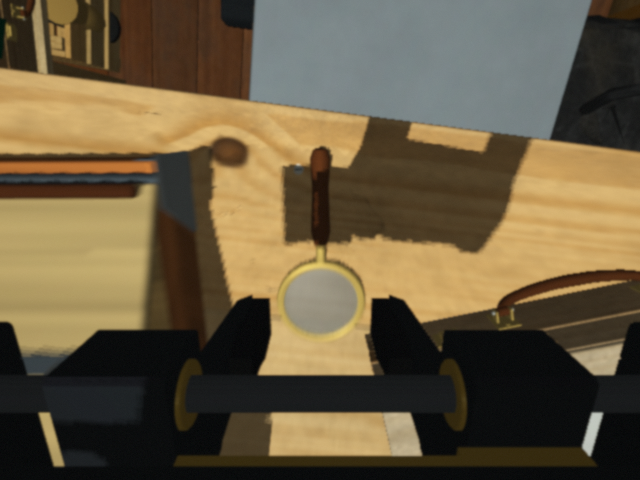

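The lens lies flat on the bench (ring (321,300), handle (320,190)), well clear of the stand. Next: turn the gripper and go to the pawl grip.

Call:
play_rows --rows '[[[0,0,0.121,0,0,-0.014,0.045],[0,0,0.121,0,0,-0.014,0.045],[0,0,0.121,0,0,0,0.045],[0,0,0.121,0,0,0,0.045],[0,0,0.121,0,0,0,0.045]]]'

```text
t: 8.68
eef_pos: [0.466, 0.0947, 0.2277]
orientation: [[-0.883, 0.469, 0.001], [0.469, 0.883, 0.001], [-0.0, 0.001, -1.0]]
wrist_force: [0.2, -0.3, -0.8]
grip_width: 0.045
grasp_force: 0.0
```

Call:
play_rows --rows '[[[0,0,0.121,0,0,0,0.045],[0,0,0.121,0,0,0,0.045],[0,0,0.121,0,0,0,0.045],[0,0,0.121,0,0,0,0.045],[0,0,0.121,0,0,0,0.045]]]'

```text
t: 9.1
eef_pos: [0.466, 0.0948, 0.2274]
orientation: [[-0.459, 0.888, 0.0], [0.888, 0.459, 0.001], [0.0, 0.0, -1.0]]
wrist_force: [0.3, -0.1, -0.4]
grip_width: 0.0449
grasp_force: 0.0
```

Call:
play_rows --rows '[[[0,0,0.121,-0.02,0,0,0.045],[0,0,0.121,-0.03,0,0,0.045],[0,0,0.121,-0.035,0,0,0.045],[0,0,0,-0.036,-0.003,0,0.045],[0,0,0,-0.036,-0.003,0,0.045]]]'

```text
t: 9.52
eef_pos: [0.497, -0.0587, 0.2273]
orientation: [[-0.12, 0.993, 0.0], [0.993, 0.12, 0.001], [0.001, 0.0, -1.0]]
wrist_force: [1.1, -0.7, 0.5]
grip_width: 0.0451
grasp_force: 0.0
```

Call:
play_rows --rows '[[[0,0,0,-0.036,-0.003,0,0.045],[0,0,0,-0.036,-0.003,0,0.045],[0,0,0,-0.036,-0.003,0,0.045],[0,0,0,-0.036,0,0,0.045],[0,0,0,-0.036,0,0,0.045]]]'

```text
t: 9.93
eef_pos: [0.5095, -0.2389, 0.2273]
orientation: [[-0.12, 0.993, 0.0], [0.993, 0.12, 0.001], [0.001, 0.001, -1.0]]
wrist_force: [0.8, 0.2, 0.7]
grip_width: 0.045
grasp_force: 0.0
```

Run:
```python
from h import *
R=np.c_[Rs[:,1],Rs[:,0],-Rs[:,2]]
g=c+Rs@np.array([-.075,-.182,.101])
delta([g[0],g[1],.23],R)
```

```text
t 9.93 tcp [ 0.5095 -0.2389  0.2273] rotvec [ 0.0005 -0.0006 -0.    ] shift now-axes [-0.085  -0.0197 -0.0028] final-axes [-0.085  -0.0197 -0.0027] F [0.7748 0.1575 0.6752] grip 0.045 0.0
```

Call:
play_rows --rows '[[[0,0,0,-0.025,-0.006,0,0.045],[0,0,0,-0.03,-0.007,0,0.045],[0,0,0,-0.03,-0.007,0,0.045],[0,0,0,0,0,0.02,0.045],[0,0,0,0,0,0.02,0.045]]]'

```text
t: 10.35
eef_pos: [0.4998, -0.3256, 0.187]
orientation: [[-0.118, 0.993, 0.002], [0.993, 0.118, -0.001], [-0.001, 0.002, -1.0]]
wrist_force: [-0.1, 0.1, 0.2]
grip_width: 0.0451
grasp_force: 0.0
```

Run:
```python
from h import *
R=np.c_[Rs[:,1],Rs[:,0],-Rs[:,2]]
g=c+Rs@np.array([-.075,-.182,.104])
delta(g,R)
cw=cams.get_calibration("wrist");im=cams.capture("wrist");cv2.imwrite("pics/w5.png",im)
for y in(-.154,-.198):print(proj(cw,c+Rs@np.array([-.075,y,.101])))
```

```text
t 10.35 tcp [ 0.4998 -0.3256  0.187 ] rotvec [ 0.0017  0.001  -0.002 ] shift now-axes [0.     0.0001 0.083 ] final-axes [-0.0001  0.0002  0.083 ] F [-0.1044  0.0512  0.1639] grip 0.0451 0.0
[321.7817 219.7432]
[321.8513 288.3044]
```

View pics/w5.png

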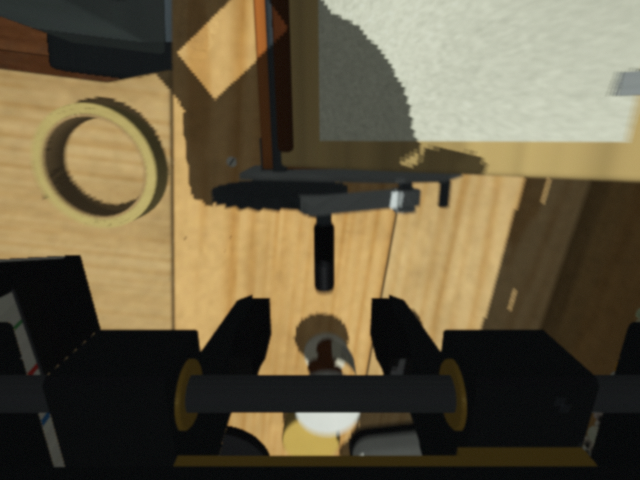

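The grip shows at (323,220–290) as predicted, centred between the fingers. Descending and gripping lightly.

Call:
play_rows --rows '[[[0,0,0,0,0,0.025,0.045],[0,0,0,0,0,0.025,0.045],[0,0,0,0,0,0.02,0.045],[0,0,0,0,0,0.013,0.035],[0,0,0,0,0,0,0.025]]]' --force 6

```text
t: 10.82
eef_pos: [0.4993, -0.3227, 0.102]
orientation: [[-0.12, 0.993, -0.003], [0.993, 0.12, 0.004], [0.004, -0.003, -1.0]]
wrist_force: [-0.5, -0.4, -0.0]
grip_width: 0.0338
grasp_force: 0.0
```

Call:
play_rows --rows '[[[0,0,0,0,0,0,0],[0,0,0,0,0,0,0],[0,0,0,0,0,0,0],[0,0,0,0,0,0,0],[0,0,0,0,0,0,0]]]' --force 6

```text
t: 11.23
eef_pos: [0.5017, -0.3239, 0.106]
orientation: [[-0.12, 0.993, 0.005], [0.993, 0.12, -0.001], [-0.002, 0.005, -1.0]]
wrist_force: [7.9, 1.3, -0.2]
grip_width: 0.0113
grasp_force: 6.0
```

Run:
```python
from h import *
s=robot.get_state();print(Rs.T@(s["eef_pos"]-c),s["grip_width"],s["grasp_force"],s["wrist_force"])
a0=np.arctan2(.024,-.053)
th=np.linspace(0,2.15,19);P=.0582*np.c_[np.cos(a0-th),np.sin(a0-th)]
print(np.c_[th[1:],np.diff(P,axis=0)*1000])
```

```text
[-0.0731 -0.1804  0.106 ] 0.011280366522384563 5.984930321574211 [ 7.9096  1.2591 -0.1568]
[[ 0.1194  3.2386  6.1465]
 [ 0.2389  3.9479  5.7168]
 [ 0.3583  4.601   5.2057]
 [ 0.4778  5.1885  4.6203]
 [ 0.5972  5.7021  3.9691]
 [ 0.7167  6.1345  3.2614]
 [ 0.8361  6.4794  2.5072]
 [ 0.9556  6.732   1.7172]
 [ 1.075   6.8886  0.9028]
 [ 1.1944  6.9471  0.0755]
 [ 1.3139  6.9066 -0.7528]
 [ 1.4333  6.7677 -1.5705]
 [ 1.5528  6.5323 -2.3657]
 [ 1.6722  6.2039 -3.1273]
 [ 1.7917  5.787  -3.8443]
 [ 1.9111  5.2877 -4.5065]
 [ 2.0306  4.7131 -5.1044]
 [ 2.15    4.0712 -5.6297]]
```

Call:
play_rows --rows '[[[0,0,0,0,0.0032,-0.0061,0],[0,0,0,0,0.0039,-0.0057,0],[0,0,0,0,0.0046,-0.0052,0],[0,0,0,0,0.0052,-0.0046,0],[0,0,0,0,0.0057,-0.004,0]]]'

```text
t: 11.65
eef_pos: [0.5228, -0.3209, 0.1308]
orientation: [[-0.12, 0.993, 0.0], [0.993, 0.12, 0.0], [0.0, 0.001, -1.0]]
wrist_force: [-0.3, -0.8, -3.1]
grip_width: 0.0115
grasp_force: 6.2
```

Call:
play_rows --rows '[[[0,0,0,0,0.0061,-0.0033,0],[0,0,0,0,0.0065,-0.0025,0],[0,0,0,0,0.0067,-0.0017,0],[0,0,0,0,0.0069,-0.0009,0],[0,0,0,0,0.0069,0,0]]]'

```text
t: 12.07
eef_pos: [0.556, -0.317, 0.1388]
orientation: [[-0.12, 0.993, 0.0], [0.993, 0.12, 0.0], [0.0, 0.0, -1.0]]
wrist_force: [-0.9, -0.5, -2.2]
grip_width: 0.0107
grasp_force: 6.1
```

Run:
```python
from h import *
s=robot.get_state();p=Rs.T@(s["eef_pos"]-c);print(p,s["grip_width"],s["grasp_force"],s["wrist_force"], "expect grip rel pivot",p-[-.022,-.176,.083])
```

```text
[-0.0184 -0.1801  0.1388] 0.010651266546311444 6.124993935227394 [-0.8568 -0.523  -2.194 ] expect grip rel pivot [ 0.0036 -0.0041  0.0558]
```

Call:
play_rows --rows '[[[0,0,0,0,0.0069,0.0008,0],[0,0,0,0,0.0068,0.0016,0],[0,0,0,0,0.0065,0.0024,0],[0,0,0,0,0.0062,0.0031,0],[0,0,0,0,0.0058,0.0038,0]]]'

```text
t: 12.48
eef_pos: [0.5879, -0.3131, 0.1265]
orientation: [[-0.12, 0.993, 0.0], [0.993, 0.12, 0.001], [0.001, 0.0, -1.0]]
wrist_force: [-1.6, -0.7, -2.5]
grip_width: 0.0104
grasp_force: 6.1
```

Call:
play_rows --rows '[[[0,0,0,0,0.0053,0.0045,0],[0,0,0,0,0.0047,0.0051,0],[0,0,0,0,0.0035,0.005,0],[0,0,0,0,0,0,0],[0,0,0,0,0,0,0]]]'

```text
t: 12.9
eef_pos: [0.601, -0.3115, 0.112]
orientation: [[-0.12, 0.993, 0.001], [0.993, 0.12, 0.001], [0.001, 0.001, -1.0]]
wrist_force: [-1.2, -0.0, -1.9]
grip_width: 0.0101
grasp_force: 6.1
```

Run:
```python
from h import *
s=robot.get_state();p=Rs.T@(s["eef_pos"]-c);print(s["grip_width"],s["grasp_force"],s["wrist_force"], "expect grip rel pivot",p-[-.022,-.176,.083])
```

```text
0.010054547908679901 6.103555038571358 [-1.182  -0.0093 -1.9438] expect grip rel pivot [ 0.0489 -0.004   0.029 ]
```

Call:
play_rows --rows '[[[0,0,0,0,0,0,0.03],[0,0,0,0,0,0,0.045],[0,0,0,0,0,0,0.045],[0,0,0,0,0,0,0.045],[0,0,0,0,0,0,0.045]]]'

```text
t: 13.32
eef_pos: [0.6008, -0.3116, 0.1127]
orientation: [[-0.12, 0.993, 0.001], [0.993, 0.12, 0.0], [0.0, 0.001, -1.0]]
wrist_force: [-0.5, -0.3, 0.4]
grip_width: 0.0415
grasp_force: 0.0
```

Call:
play_rows --rows '[[[0,0,0,0,0,-0.02,0.045],[0,0,0,0,0,-0.03,0.045],[0,0,0,0,0,-0.03,0.045],[0,0,0,0,0,-0.03,0.045],[0,0,0,0,0,-0.02,0.045]]]'

```text
t: 13.73
eef_pos: [0.601, -0.3118, 0.2459]
orientation: [[-0.12, 0.993, 0.003], [0.993, 0.12, -0.002], [-0.002, 0.003, -1.0]]
wrist_force: [-0.4, 0.9, -0.1]
grip_width: 0.0452
grasp_force: 0.0
```

Run:
```python
from h import *
cs,ct=cams.get_calibration("scene"),cams.get_calibration("top")
S,T=cams.capture("scene"),cams.capture("top")
cv2.imwrite("pics/s6.png",np.hstack([S[120:360,140:460],T[140:380,140:460]]))
for a in(-.154,-.198):
    X=c+Rs@np.array([.028,a,.106]);print(proj(cs,X)-[140,120],proj(ct,X)-[140-320,140])
R=np.c_[Rs[:,1],Rs[:,0],-Rs[:,2]]
X=b2w(.2,0,0);X[2]+=.025;print(X);X[2]+=.03;delta(X,R)
```

```text
[177.2732 116.096 ] [499.5805  85.8585]
[200.8134 122.8536] [524.5331  83.2245]
[ 0.6199 -0.1279  0.1812]
t 13.83 tcp [ 0.6015 -0.3122  0.2466] rotvec [0.0058 0.0046 0.0004] shift now-axes [0.1809 0.0402 0.0349] final-axes [0.1807 0.0403 0.0355] F [-0.5557 -0.3854  0.1899] grip 0.0452 0.0
```

View pics/s6.png

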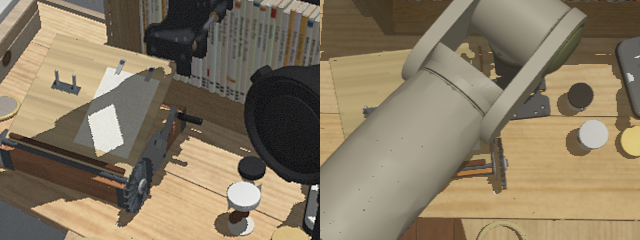

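The pawl is thrown back: grip end at crop (200,121), predicted (201,123) at the stop; jars and tin untouched. Going over the board with the gripper turned.

Call:
play_rows --rows '[[[0,0,0,0.02,-0.02,0,0.02],[0,0,0,0.03,-0.02,0,0],[0,0,0,0.03,-0.02,0,0],[0,0,0,0.035,0,0,0],[0,0,0,0.035,0,0,0]]]'

```text
t: 14.25
eef_pos: [0.5216, -0.1687, 0.2413]
orientation: [[-0.118, 0.993, -0.001], [0.993, 0.118, 0.001], [0.001, -0.001, -1.0]]
wrist_force: [1.3, 0.2, 0.1]
grip_width: 0.0137
grasp_force: 0.0
```

Call:
play_rows --rows '[[[0,0,0,0.03,0,0,0],[0,0,-0.121,0,0,0,0],[0,0,-0.121,0,0,0,0],[0,0,-0.121,0,0,0,0],[0,0,-0.121,0,0,0,0]]]'

```text
t: 14.67
eef_pos: [0.5191, -0.1397, 0.2412]
orientation: [[-0.573, 0.819, -0.001], [0.819, 0.573, 0.001], [0.002, -0.0, -1.0]]
wrist_force: [-1.0, 0.3, 0.1]
grip_width: 0.0006
grasp_force: 0.0
```

Call:
play_rows --rows '[[[0,0,-0.121,0,0,0,0],[0,0,-0.121,0,0,0,0],[0,0,-0.121,0,0,0,0],[0,0,-0.121,0,0,0,0],[0,0,-0.121,0,0,0,0]]]'

```text
t: 15.08
eef_pos: [0.5191, -0.1399, 0.2411]
orientation: [[-0.937, 0.348, -0.001], [0.348, 0.937, 0.001], [0.002, 0.001, -1.0]]
wrist_force: [0.6, 0.7, 0.5]
grip_width: 0.0005
grasp_force: 0.0
```

Call:
play_rows --rows '[[[0,0,-0.121,0,0,0,0],[0,0,-0.121,0,0,0,0],[0,0,-0.121,0,0,0,0],[0,0,-0.121,0,0,0,0],[0,0,0,0,0,0,0]]]'

```text
t: 15.5
eef_pos: [0.5191, -0.1399, 0.2412]
orientation: [[-0.992, -0.126, -0.001], [-0.126, 0.992, 0.001], [0.001, 0.001, -1.0]]
wrist_force: [0.6, -0.2, -0.4]
grip_width: 0.0007
grasp_force: 0.0
```

Run:
```python
from h import *
X=b2w(.19,0,0);X[2]+=.035;delta(X,RD)
for ph in np.arange(.5,-.06,-.1):
    X=b2w(.192,0,0,ph);print(round(ph,2),X+[0,0,.025])
```

```text
t 15.5 tcp [ 0.5191 -0.1399  0.2412] rotvec [ 0.0015 -0.0009  0.0068] shift now-axes [-0.0927 -0.0008  0.0548] final-axes [-0.0926 -0.0001  0.0549] F [ 0.5641 -0.1785 -0.411 ] grip 0.0007 0.0
0.5 [ 0.6129 -0.1287  0.1773]
0.4 [ 0.6217 -0.1277  0.1603]
0.3 [ 0.6288 -0.1268  0.1425]
0.2 [ 0.6341 -0.1262  0.124 ]
0.1 [ 0.6375 -0.1258  0.1051]
0.0 [ 0.6391 -0.1256  0.086 ]
```

Call:
play_rows --rows '[[[0,0,0.0068,-0.03,0,0,0],[0,0,0,-0.03,0,0.01,0],[0,0,0,-0.032,0,0.02,0],[0,0,0,0,0,0.02,0],[0,0,0,0,0,0.005,0]]]'

```text
t: 15.92
eef_pos: [0.6103, -0.1284, 0.1826]
orientation: [[-0.994, -0.113, -0.006], [-0.113, 0.994, 0.003], [0.006, 0.004, -1.0]]
wrist_force: [0.4, 0.9, -0.5]
grip_width: 0.0003
grasp_force: 0.0
```

Call:
play_rows --rows '[[[0,0,0,0,0,0.005,0],[0,0,0,-0.001,0,0.005,0],[0,0,0,-0.002,0,0.005,0],[0,0,0,-0.0025,0,0.005,0],[0,0,0,-0.0025,0,0.005,0]]]'

```text
t: 16.33
eef_pos: [0.6192, -0.1284, 0.1631]
orientation: [[-0.993, -0.115, 0.002], [-0.115, 0.993, 0.0], [-0.002, -0.0, -1.0]]
wrist_force: [-1.1, 1.5, 1.9]
grip_width: 0.0005
grasp_force: 1.2
```

Call:
play_rows --rows '[[[0,0,0,-0.002,0,0.006,0],[0,0,0,-0.002,0,0.006,0],[0,0,0,-0.002,0,0.006,0],[0,0,0,-0.002,0,0.006,0],[0,0,0,-0.002,0,0.006,0]]]'

```text
t: 16.75
eef_pos: [0.629, -0.1273, 0.1318]
orientation: [[-0.993, -0.115, 0.001], [-0.115, 0.993, 0.0], [-0.001, 0.0, -1.0]]
wrist_force: [-0.5, -0.8, 2.8]
grip_width: 0.0011
grasp_force: 1.2
```

Call:
play_rows --rows '[[[0,0,0,-0.002,0,0.006,0],[0,0,0,-0.001,0,0.006,0],[0,0,0,-0.001,0,0.006,0],[0,0,0,-0.001,0,0.006,0],[0,0,0,0,0,0.006,0]]]'

```text
t: 17.17
eef_pos: [0.6341, -0.1265, 0.1019]
orientation: [[-0.993, -0.115, 0.001], [-0.115, 0.993, 0.0], [-0.001, 0.0, -1.0]]
wrist_force: [2.5, -0.0, 2.7]
grip_width: 0.0004
grasp_force: 1.2
```

Call:
play_rows --rows '[[[0,0,0,0,0,0.005,0],[0,0,0,0,0,0.004,0],[0,0,0,0,0,0.003,0],[0,0,0,0,0,0.002,0],[0,0,0,0,0,0,0]]]'

```text
t: 17.58
eef_pos: [0.6335, -0.1265, 0.0879]
orientation: [[-0.993, -0.116, -0.001], [-0.116, 0.993, 0.001], [0.0, 0.001, -1.0]]
wrist_force: [-0.1, 0.4, 0.6]
grip_width: 0.0004
grasp_force: 0.0
```

Call:
play_rows --rows '[[[0,0,0,0,0,0.001,0],[0,0,0,0,0,0.001,0],[0,0,0,0,0,0.001,0],[0,0,0,0,0,0,0],[0,0,0,0,0,0,0]]]'

```text
t: 18.0
eef_pos: [0.6336, -0.1265, 0.0864]
orientation: [[-0.993, -0.116, 0.0], [-0.116, 0.993, 0.0], [-0.0, 0.0, -1.0]]
wrist_force: [-4.9, 1.6, 8.6]
grip_width: 0.0004
grasp_force: 4.1
```

Call:
play_rows --rows '[[[0,0,0,0,0,0.001,0],[0,0,0,0,0,0.0005,0],[0,0,0,0,0,0,0],[0,0,0,0,0,0,0],[0,0,0,0,0,0,0]]]'

```text
t: 18.42
eef_pos: [0.6337, -0.1265, 0.0862]
orientation: [[-0.993, -0.116, 0.0], [-0.116, 0.993, 0.0], [-0.0, 0.0, -1.0]]
wrist_force: [-9.0, 2.6, 18.4]
grip_width: 0.0008
grasp_force: 9.0
```

Call:
play_rows --rows '[[[0,0,0,0,0,-0.01,0],[0,0,0,0,0,-0.04,0],[0,0,0,0,0,-0.04,0],[0,0,0,0,0,-0.04,0],[0,0,0,0.02,0,-0.04,0]]]'

```text
t: 18.83
eef_pos: [0.6161, -0.1285, 0.2533]
orientation: [[-0.993, -0.116, 0.002], [-0.116, 0.993, 0.0], [-0.002, -0.0, -1.0]]
wrist_force: [-0.5, 0.4, 0.9]
grip_width: 0.0006
grasp_force: 0.0
```

Call:
play_rows --rows '[[[0,0,0,0.035,0,0,0],[0,0,0,0.035,0,0,0],[0,0,0,0.035,0,0,0],[0,0,0,0.035,0,0,0],[0,0,0,0.03,0,0,0]]]'

```text
t: 19.25
eef_pos: [0.4442, -0.1482, 0.2511]
orientation: [[-0.993, -0.116, 0.0], [-0.116, 0.993, 0.0], [-0.0, 0.0, -1.0]]
wrist_force: [0.2, -0.5, -0.0]
grip_width: 0.0001
grasp_force: 0.0
```

Run:
```python
from h import *
cs,ct=cams.get_calibration("scene"),cams.get_calibration("top")
S,T=cams.capture("scene"),cams.capture("top")
cv2.imwrite("pics/s7.png",np.hstack([S[120:360,100:420],T[140:380,60:380]]))
for v in(.125,-.125):
    X=b2w(.227,v,0,0);print(proj(cs,X)-[100,120],proj(ct,X)-[60-320,140])
X=c+Rs@np.array([.028,-.198,.106]);print(proj(cs,X)-[100,120],proj(ct,X)-[60-320,140])
print(robot.get_state()["wrist_force"])
```

```text
[111.8714  70.2445] [424.5144  57.3895]
[224.1625 101.3738] [558.8188  43.3568]
[240.8134 122.8536] [604.5331  83.2245]
[ 0.3824 -0.2452  0.4875]
```

View pics/s7.png

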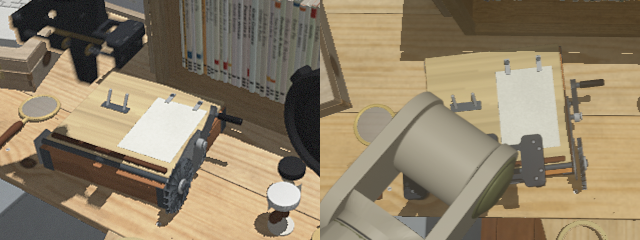

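The board is flat on the case (upper corners near (112,71) and (224,102) as predicted), the pawl is back with its grip end at (241,123), the lens lies flat to the left, and the jars stand undisturbed.

```bash
python3 -c "
from plant import robot
print(robot.hand_in())"
```

```text
the job is handed in; nothing more can be done
None
```

I handed the job in at about 19 s: the lens lies flat on the bench left of the stand, the pawl is thrown back on its stop, the board lies flat on its case, and the jars and tin look unmoved in the last pictures; the hand-in gave no verdict.

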